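# Open the spice jar in the jar block

### The arm

A 6-joint arm with a two-finger parallel gripper is mounted at the origin on the work surface. World frame = base frame: x ahead of the robot, y to its left, z up, the work surface at z = 0. Lengths are in m, angles in degrees, forces in N, time in s.
With the tool pointing down it reaches from about 0.325 to 0.925 m from the base axis. Payload 3.1 kg.
Tool frame: the origin (TCP) lies at the very end of the fingers, on their centre line; the grasp point (between the pads) lies 19 mm behind it; z points along the fingers, y is the line along which they close (so a half turn about z gives the same grasp; the last joint's range is limited). The gripper opens to 85 mm and grips with 20 to 120 N. Pads are 22 mm wide; open, the fingers measure 114 mm over their backs; the gripper's body (76 mm by 85 mm) begins 54 mm behind the grasp point. The pads swing forward as they close: fully open they stand 13 mm farther back than shut.
Start: joints at [57.17, 12.427, 92.441, -0, 75.132, -6.429], TCP at [0.278, 0.56, 0.231] pointing down, gripper open.
Joint ranges: [-157.48, 157.48], [-44.54, 120.13], [17.64, 146.25], [-64.5, 244.5], [7.68, 150.69], [-147.95, 147.95]. Speed limits (degrees/s): [159.86, 159.86, 180, 180, 180, 180].

### API

Orientations are given as a 3x3 rotation matrix whose columns are the frame's x, y, z axes.
In Python, from cell import env gives the robot as it stands. The module is installed in compiled form; this text tells all that it offers.
- The arm moves only by the tool apply_moves, never from a script. Its argument "deltas" is a list of rows, each a list of 4 numbers: the shift along the tool's x, y, z in mm, then the turn about the tool's z in rad. In form: [[x, y, z, roll], ...]. A call has 1 to 5 rows; each row shifts and turns the commanded pose from where the row before left it, along the tool's axes as they then stand; what a row does not reach is not made up. A row lasts 1/12 s, in which the tool goes at most 41.7 mm and 7.16 degrees, less where a joint would pass 70% of its speed; a pose out of reach is approached as far as the arm can. A call is refused whole if a number of a shift passes 41.7 or a number of a turn 0.125, either way. A call with a gripper value outside its range is refused whole. "hand" is the opening, from 0 (shut) to 1 (fully open), set as the call begins (left out, the last holds). The fingers move at their own pace and stop on an object; the grip force is fixed at half the most. Time passes only in rows, so rows that do not move let the fingers close. It gives the time, the measured TCP pose, the force, the opening and the grip force at its end, in the units of the state.
- env.observe(): the state, without advancing time (a new reading comes with each control period).
- env.get_image(name): name is "side" or "top"; returns a dict with "image" (400x640x3 uint8, red, green, blue), "z_map" (400x640 float32, m along the optical axis (not along the pixel's ray), 0 where there is no reading), "K" (3x3 intrinsics, pixels), "D" ([k1, k2, p1, p2, k3] as OpenCV has them; the pictures are not rectified), "xyz" and "rotation" of the camera in the world. Camera axes: x right, y up, looking along -z (the intrinsics and any distortion apply to the point x, -y, -z); pixel columns grow to the right and rows downward; lengths in m; the calibration is good to about 2 mm. A picture is of the moment at which its call begins.
- env.job_done(): hands the job in; it is judged then, once.
The state is a dict: "time_s": time; "q": joint angles; "dq": joint speeds; "effort": joint torques, N m; "position": TCP position; "ee_rot": TCP orientation; "ft_force": force on the tool from outside, world axes, zero at the start; "wrist_torque": the same for the moment, N m; "grip_width": finger opening in m; "grip_force": force on a finger pad.
Only numpy, scipy, OpenCV 4.12 (cv2) and the standard library are available. Lean on these libraries where they do the work, as an engineer would, in place of code of your own. Each camera call takes 0.05 s, during which the arm holds its last target. There are 200 camera calls.

### The job

Set the closed square spice jar into the square well of the wooden jar block, which keeps it from turning, and unscrew its tight cap there, stopping once the threads let go (less than a quarter turn). Then lift the cap straight up and finish still holding it in the gripper, just clear above the mouth of the open jar, which stays seated in the block; leave the other things on the table alone.

Things in the scene. Friction and masses are not known exactly. Their poses are not given: they have to be found in the camera images.
- jar: The only square jar: clear plastic, blank paper band, cap screwed on tight. It starts standing on the table at either of two places (the round jar has the other). Body 70 x 70 mm, 86 mm high, then a shoulder disc 62 mm across up to 92 mm, then the screw neck; about 0.3 kg with cap. The closed jar can be lifted by its cap. Origin: centre of the underside; z up; x, y square to its sides.
- mouth (a point): Centre of the square jar's mouth, at the rim of its neck, 114 mm above its underside. Neck 47 mm across, 55 mm over the threads. A white seal disc lies on the mouth, springy: it pushes the tight cap up with about 20 N and rises 2.5 mm at most as the cap comes loose.
- cap: Round ribbed red plastic screw cap of the square jar, 62 mm across (63 over the ribs), 26 mm high, 30 g. Origin: centre of its lower edge, 94 mm above the jar's underside when tight; z up along its axis; when tight its x axis points 25 degrees (22 to 28) counterclockwise of the jar's x axis.
- cap_top (a point): Centre of the cap's flat top, 120 mm above the jar's underside when tight. Quick thread: turned counterclockwise seen from above, the cap climbs about 1.6 mm and is free after about 52 degrees (48 to 56); tight at first (about 0.6 N m), then ever easier. From there to about 78 degrees it lifts straight off; further on it meets the next thread's stop.
- holder: The wooden jar block, fixed to the table: 150 x 150 mm, 42 mm high, brown wood, with one square well in the middle, 75 x 75 mm inside and 32 mm deep, its upper edges bevelled by 6 mm all round. Origin: centre of the block's underside on the table; z up; x and y square to the well's sides. The jar may go in any of the four ways round.
- well_floor (a point): Centre of the well's floor, 10 mm above the table; the jar's underside rests here.
- round_jar: Bystander: a closed round jar, 68 mm across and 92 mm high, with the same sort of red cap. Origin: centre of its underside.
- paper_cup: Bystander: an empty paper cup, 72 mm across the rim, 85 mm high. Origin: centre of its underside.
- saucer: Bystander: a small white saucer, 100 mm across, 14 mm high. Origin: centre of its underside.
There are look-alikes about, which are no part of the job. Leave any green look-alike of the jar alone. What is shaped like the cap but grey is not meant.

How it is judged:
By the outcome, as a careful person would: the job done as asked, in the order asked, and still so for the second after the job is handed in, while the arm keeps its last pose, push and grip.
It also fails if it takes over 48 s, if anything falls off the work surface, if the arm or the gripper's body presses on something with over 40 N, if the wrist force passes 120 N, or if a joint passes its speed limit or range.

## Working session

There is one attempt and no reset: what is moved stays moved. The work goes in short steps, Python scripts to look and compute and a tool call to move; the robot and the scene stay as the last step left them, time stands still between calls to the robot, and variables do not carry over. Pictures are saved under pics/ and viewed, at most 10 in all, crops included, and the job is handed in when it is done.

Besides the shell and the picture viewer there is one more tool, called after ">>>" as a command line: name --pt "numbers of a row" for each row, then --argument value for the rest. apply_moves: Moves the arm, as the interface text tells. Its arguments: {"type":"object","properties":{"deltas":{"type":"array","items":{"type":"array","items":{"type":"number"}}},"hand":{"type":"number"}},"required":["deltas"]}

```bash
mkdir -p pics; cat > h.py <<'E'
import numpy as np, cv2
from cell import env
def cloud(d):
    z=d["z_map"]; h,w=z.shape
    u,v=np.meshgrid(np.arange(w),np.arange(h))
    p=cv2.undistortPoints(np.stack([u,v],-1).reshape(-1,1,2).astype(np.float64),np.array(d["K"]),np.array(d["D"])).reshape(h,w,2)
    c=np.stack([p[...,0]*z,-p[...,1]*z,-z],-1)
    W=c@np.array(d["rotation"]).T+np.array(d["xyz"]); W[z==0]=np.nan
    return W
def save(img,n): cv2.imwrite("pics/"+n,cv2.cvtColor(img,cv2.COLOR_RGB2BGR))
E
python3 - <<'E'
from h import *
for n in("top","side"):
    d=env.get_image(n); save(d["image"],n+"0.png"); np.savez(n+"0.npz",W=cloud(d),im=d["image"]); print(d["xyz"],d["K"],d["D"])
s=env.observe(); print(s)
E
```

```text
[ 0.39924553 -0.01458614  1.04362861] [[423.39434637   0.         318.11437823]
 [  0.         423.39434637 192.49155066]
 [  0.           0.           1.        ]] [-0.06881386  0.          0.          0.          0.        ]
[ 0.2523032  -0.41050473  0.62572681] [[398.75015145   0.         320.13718995]
 [  0.         398.75015145 189.44870953]
 [  0.           0.           1.        ]] [-0.09232773  0.          0.          0.          0.        ]
{'time_s': 0.1, 'q': array([ 5.71697021e+01,  1.24722777e+01,  9.25211006e+01, -8.43599428e-04,
        7.51338027e+01, -6.42979137e+00]), 'dq': array([ 0.0864699 , -0.09221348, -0.17793237,  0.0357863 ,  0.11344531,
       -0.04424543]), 'effort': array([-7.91685598e-04, -3.98074293e+01, -3.04969096e+01, -1.83181119e-04,
        4.19711141e-03,  2.42632359e-05]), 'position': array([0.27748677, 0.5591825 , 0.23008403]), 'ee_rot': array([[-8.95709376e-01,  4.44638385e-01, -1.19147206e-03],
       [ 4.44639920e-01,  8.95707449e-01, -1.87290606e-03],
       [ 2.34444475e-04, -2.20735556e-03, -9.99997536e-01]]), 'ft_force': array([-0.37668525, -0.12801315, -0.13749305]), 'wrist_torque': array([-0.01825003,  0.02221306, -0.02223101]), 'grip_force': 0.0, 'grip_width': 0.0853406075864676}
```

View pics/top0.png

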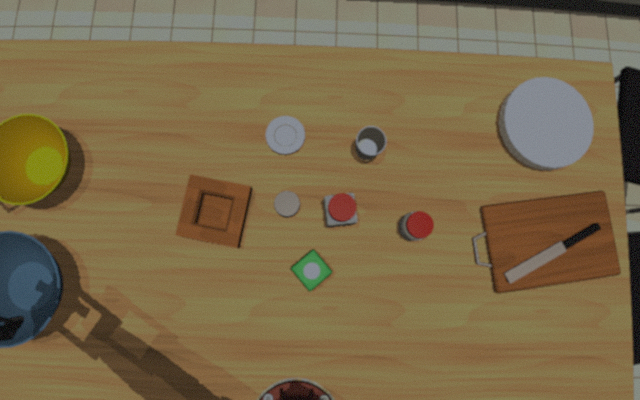

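View pics/side0.png

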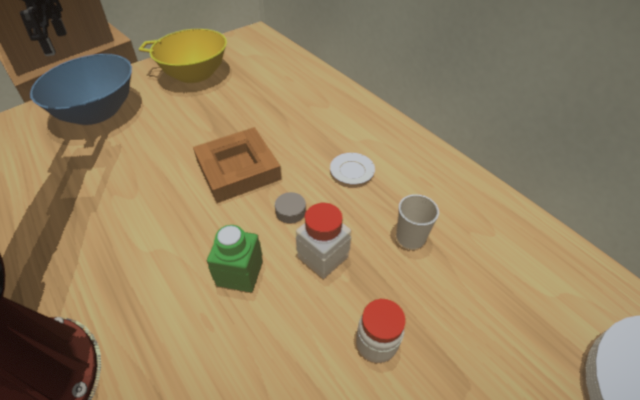

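Top view, things that could be taken for the target:
- (341,208): square clear jar with a red cap
- (418,224): round jar with the same sort of red cap
- (311,270): green square look-alike
- (287,204): grey cap

The description fits the one at (341,208). The block is at (215,211). I'll check the choice in a crop and measure.

```bash
python3 - <<'E'
from h import *
t=np.load("top0.npz");s=np.load("side0.npz")
c=np.hstack([cv2.resize(t["im"][170:300,265:445],(540,390),interpolation=cv2.INTER_CUBIC),cv2.resize(s["im"][190:290,270:360],(260,390)[:2],interpolation=cv2.INTER_CUBIC)]);save(c,"crop.png")
for n,D in(("top",t),("side",s)):
    W=D["W"];im=D["im"].astype(int)
    red=(im[...,0]>130)&(im[...,1]<90)&(im[...,2]<90)
    for nm,c in(("jar",(341,208) if n=="top" else (323,225)),("round",(418,224) if n=="top" else (383,320))):
        u,v=np.meshgrid(range(640),range(400))
        near=np.hypot(u-c[0],v-c[1])<40
        P=W[near&red]; P=P[P[:,2]>0.1] if nm=="jar" else P
        zt=np.nanpercentile(P[:,2],80); Q=P[abs(P[:,2]-zt)<.006]
        (cx,cy),r=cv2.minEnclosingCircle((Q[:,:2]*1000).astype(np.float32))
        print(n,nm,"ztop",zt,"mean",Q.mean(0),"circ",cx,cy,r,len(Q))
    w=W.reshape(-1,3); w=w[~np.isnan(w[:,0])]
    j=Q
    # holder top
    bx=(215,211) if n=="top" else (237,163)
    near=np.hypot(u-bx[0],v-bx[1])<60
    P=W[near]; P=P[(abs(P[:,2]-.042)<.006)]
    print(n,"holder",cv2.minAreaRect((P[:,:2]*1000).astype(np.float32)),P[:,2].mean(),len(P))
    P=W[near]; m=np.hypot(*(W[near][:,:2]-W[near][:,:2].mean(0)).T)<.02
    c0=(215,211) if n=="top" else (237,165)
    print("floor",W[c0[1],c0[0]])
    bx=(341,208) if n=="top" else (323,240)
    near=np.hypot(u-bx[0],v-bx[1])<45
    P=W[near]; Pq=P[(P[:,2]>.076)&(P[:,2]<.092)]
    print(n,"body top",cv2.minAreaRect((Pq[:,:2]*1000).astype(np.float32)),len(Pq))
    print("table z",np.nanmedian(w[abs(w[:,2])<.02,2]))
E
```

```text
top jar ztop 0.1212912836309558 mean [ 0.50660967 -0.08818487  0.12004281] circ 507.07122802734375 -88.5608139038086 29.834924697875977 493
top round ztop 0.09265791397822679 mean [ 0.4755889  -0.27046401  0.09123789] circ 475.6763000488281 -270.3890380859375 29.984067916870117 474
top holder ((496.906494140625, 213.5616912841797), (152.4281005859375, 151.0712127685547), 80.7789535522461) 0.04173105673025492 2979
floor [0.49823398 0.21512451 0.00815369]
top body top ((506.3328857421875, -88.27841186523438), (70.08056640625, 69.95988464355469), 8.188581466674805) 278
table z -3.101942840100236e-05
side jar ztop 0.12039628735527667 mean [ 0.50566054 -0.09065464  0.1196287 ] circ 506.5437316894531 -90.23870086669922 30.616849899291992 850
side round ztop 0.09223561817206387 mean [ 0.47411835 -0.27108083  0.09140705] circ 474.9229736328125 -270.30419921875 30.73663902282715 1335
side holder ((498.5841979980469, 212.6300811767578), (154.88818359375, 152.04966735839844), 80.18021392822266) 0.041217310293694374 2524
floor [0.49837831 0.21160804 0.01325842]
side body top ((507.08319091796875, -90.5157470703125), (69.47179412841797, 69.6800308227539), 8.38023853302002) 597
table z -0.0004487511618338491
```

View pics/crop.png

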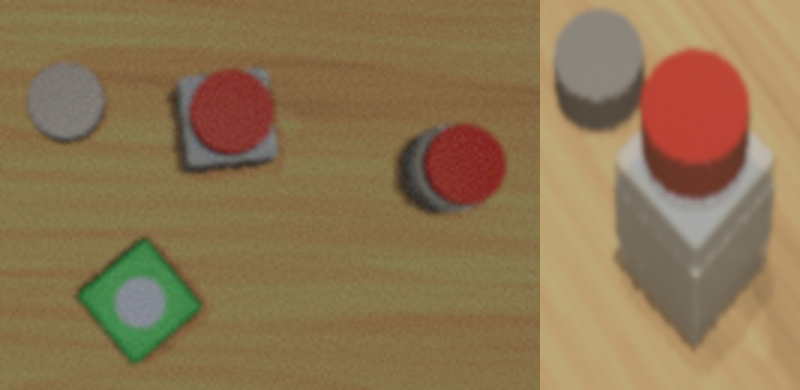

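The crop confirms the square clear jar with the red cap in top view at (341,208); the round jar and the green and grey look-alikes are clearly different. The cap top measures 0.120 m high and the body 70 mm square, both as given.

| Thing | Centre (m) | Yaw (mod 90°) |
|---|---|---|
| Jar | (0.507, -0.089) | +8.3° |
| Block | (0.4975, 0.213) | -9.5° |

Next I'll move above the jar, keeping the yaw.

>>> apply_moves --pt "-15 -15 0 0" --pt "-25 -24 0 0" --pt "-25 -24 0 0" --pt "-25 -24 0 0" --pt "-25 -24 0 0" --hand 1

```text
time_s: 0.52
position: [0.3314, 0.4076, 0.2306]
ee_rot: [[-0.896, 0.444, -0.001], [0.444, 0.896, -0.001], [0.0, -0.001, -1.0]]
ft_force: [1.0, 0.4, 0.3]
grip_width: 0.0855
grip_force: 0.0
```

>>> apply_moves --pt "-25 -24 0 0" --pt "-25 -24 0 0" --pt "-25 -24 0 0" --pt "-25 -24 0 0" --pt "-25 -24 0 0"

```text
time_s: 0.93
position: [0.39, 0.2445, 0.2309]
ee_rot: [[-0.896, 0.444, -0.0], [0.444, 0.896, -0.0], [0.0, -0.0, -1.0]]
ft_force: [0.6, -0.1, -0.3]
grip_width: 0.0854
grip_force: 0.0
```

>>> apply_moves --pt "-25 -24 0 0" --pt "-25 -24 0 0" --pt "-25 -24 0 0" --pt "-25 -24 0 0" --pt "-25 -24 0 0"

```text
time_s: 1.35
position: [0.4486, 0.0815, 0.231]
ee_rot: [[-0.896, 0.445, -0.0], [0.445, 0.896, 0.0], [0.0, -0.0, -1.0]]
ft_force: [1.0, -0.3, -0.2]
grip_width: 0.0855
grip_force: 0.0
```

>>> apply_moves --pt "-25 -24 0 0" --pt "-25 -24 0 0" --pt "-25 -24 0 0" --pt "-25 -24 0 0" --pt "0 0 0 0"

```text
time_s: 1.77
position: [0.4971, -0.0526, 0.2313]
ee_rot: [[-0.893, 0.449, 0.001], [0.449, 0.893, -0.003], [-0.002, -0.002, -1.0]]
ft_force: [0.3, -0.5, 0.3]
grip_width: 0.0853
grip_force: 0.0
```

>>> apply_moves --pt "-15 -17 10 0" --pt "-13.7 -15.7 20 0" --pt "0 0 20 0" --pt "0 0 15 0" --pt "0 0 0 0"

```text
time_s: 2.18
position: [0.5033, -0.0882, 0.1619]
ee_rot: [[-0.895, 0.445, -0.009], [0.445, 0.895, 0.003], [0.009, -0.001, -1.0]]
ft_force: [-0.8, -0.4, -0.5]
grip_width: 0.0855
grip_force: 0.0
```

>>> apply_moves --pt "0 0 0 0" --pt "0 0 0 0"

```text
time_s: 2.35
position: [0.5072, -0.089, 0.1671]
ee_rot: [[-0.896, 0.444, 0.001], [0.444, 0.896, -0.0], [-0.001, 0.0, -1.0]]
ft_force: [0.6, -0.2, 0.7]
grip_width: 0.0855
grip_force: 0.0
```

```bash
python3 - <<'E'
from h import *
d=env.get_image("side");W=cloud(d);save(d["image"],"side1.png")
im=d["image"].astype(int);u,v=np.meshgrid(range(640),range(400))
P=W[(np.hypot(u-323,v-225)<40)&(im[...,0]>130)&(im[...,1]<90)]
Q=P[abs(P[:,2]-.12)<.006];print(Q.mean(0),cv2.minEnclosingCircle((Q[:,:2]*1000).astype(np.float32)))
s=env.observe();print(s["position"],s["ee_rot"],s["time_s"])
E
```

```text
[ 0.4971447  -0.07680861  0.11966387] ((506.7453918457031, -90.16133117675781), 30.17243003845215)
[ 0.50764767 -0.08918623  0.16763245] [[-8.95986948e-01  4.44075253e-01  2.13489075e-03]
 [ 4.44074979e-01  8.95989408e-01 -6.26666968e-04]
 [-2.19112679e-03  3.86566142e-04 -9.99997525e-01]] 2.4
```

View pics/side1.png

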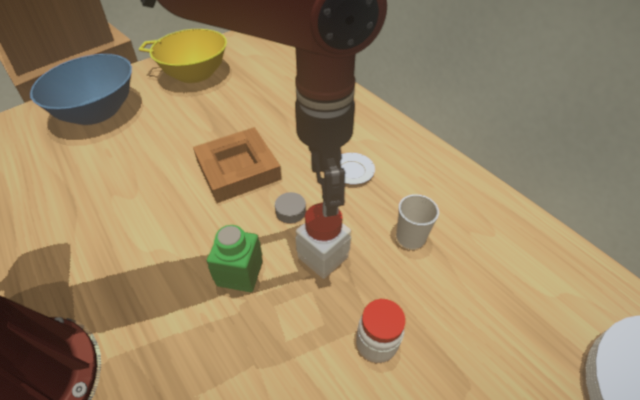

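The gripper (330,190) stands centred over the red cap (323,220). I'll go down to TCP 0.090 and close.

>>> apply_moves --pt "0 0 18 0" --pt "0 0 20 0" --pt "0 0 18 0" --pt "0 0 12 0" --pt "0 0 8 0"

```text
time_s: 2.82
position: [0.5068, -0.089, 0.0899]
ee_rot: [[-0.896, 0.444, -0.0], [0.444, 0.896, 0.0], [0.0, -0.0, -1.0]]
ft_force: [-0.3, -0.1, -0.8]
grip_width: 0.085
grip_force: 0.0
```

>>> apply_moves --pt "0 0 0 0" --pt "0 0 0 0" --pt "0 0 0 0"

```text
time_s: 3.07
position: [0.5079, -0.0897, 0.0916]
ee_rot: [[-0.896, 0.445, 0.002], [0.445, 0.896, -0.001], [-0.002, 0.0, -1.0]]
ft_force: [0.7, 0.4, -0.3]
grip_width: 0.0856
grip_force: 0.0
```

>>> apply_moves --pt "0 0 0 0" --pt "0 0 0 0" --pt "0 0 0 0" --pt "0 0 0 0" --pt "0 0 0 0" --hand 0

```text
time_s: 3.48
position: [0.5077, -0.0896, 0.0919]
ee_rot: [[-0.896, 0.445, 0.002], [0.445, 0.896, -0.0], [-0.002, 0.0, -1.0]]
ft_force: [-1.9, -0.2, 6.0]
grip_width: 0.061
grip_force: 64.9
```

>>> apply_moves --pt "0 0 0 0" --pt "0 0 0 0" --pt "0 0 0 0" --pt "0 0 0 0"

```text
time_s: 3.82
position: [0.5077, -0.0896, 0.092]
ee_rot: [[-0.896, 0.445, 0.002], [0.445, 0.896, -0.0], [-0.002, 0.0, -1.0]]
ft_force: [-1.4, 0.1, 5.8]
grip_width: 0.0609
grip_force: 64.9
```

The cap is gripped (width 61 mm, 65 N). Now I'll lift it and carry it to the block.

>>> apply_moves --pt "0 0 -10 0" --pt "0 0 -20 0" --pt "0 0 -25 0" --pt "0 0 -25 0" --pt "0 0 -20 0"

```text
time_s: 4.23
position: [0.5064, -0.0893, 0.1917]
ee_rot: [[-0.896, 0.445, -0.0], [0.445, 0.896, -0.0], [0.0, -0.0, -1.0]]
ft_force: [0.7, -0.8, -3.8]
grip_width: 0.0608
grip_force: 66.3
```

>>> apply_moves --pt "5.9 11 -10 0" --pt "11.9 22.2 0 0" --pt "11.9 22.2 0 0" --pt "11.9 22.2 0 0" --pt "11.9 22.2 0 0"

```text
time_s: 4.65
position: [0.5017, 0.0257, 0.1993]
ee_rot: [[-0.895, 0.445, -0.002], [0.445, 0.895, 0.001], [0.003, -0.0, -1.0]]
ft_force: [0.1, 0.3, -4.2]
grip_width: 0.0606
grip_force: 66.3
```

>>> apply_moves --pt "11.9 22.2 0 0" --pt "11.9 22.2 0 0" --pt "11.9 22.2 0 0" --pt "11.9 22.2 0 0" --pt "11.9 22.2 0 0"

```text
time_s: 5.07
position: [0.4975, 0.1515, 0.1991]
ee_rot: [[-0.896, 0.444, -0.003], [0.444, 0.896, 0.0], [0.003, -0.001, -1.0]]
ft_force: [0.8, 0.2, -4.7]
grip_width: 0.0606
grip_force: 66.3
```

>>> apply_moves --pt "11.9 22.2 0 0" --pt "11.9 22.2 0 0" --pt "6 11.2 0 0" --pt "0 0 0 0.1" --pt "0 0 0 0.11"

```text
time_s: 5.48
position: [0.496, 0.2137, 0.1992]
ee_rot: [[-0.782, 0.624, -0.002], [0.624, 0.782, -0.001], [0.001, -0.002, -1.0]]
ft_force: [-0.2, -1.3, -3.9]
grip_width: 0.0609
grip_force: 66.5
```

>>> apply_moves --pt "0 0 0 0.1" --pt "0 0 0 0" --pt "0 0 0 0" --pt "0 0 0 0"

```text
time_s: 5.82
position: [0.4969, 0.2126, 0.1998]
ee_rot: [[-0.719, 0.695, -0.001], [0.695, 0.719, -0.0], [0.0, -0.001, -1.0]]
ft_force: [-0.1, -0.1, -3.7]
grip_width: 0.0611
grip_force: 66.4
```

```bash
cat > look.py <<'E'
import sys
from h import *
d=env.get_image("side");W=cloud(d);save(d["image"],sys.argv[1]+".png")
s=env.observe();print(s["position"],s["ee_rot"],s["time_s"],s["ft_force"],s["wrist_torque"],s["q"],s["grip_width"])
p=s["position"];hi=float(sys.argv[2])
# jar body points below the cap, near the tool
P=W[(np.hypot(W[...,0]-p[0],W[...,1]-p[1])<.06)]
for lo in(hi-.05,hi-.025):
    for b in (lo,):
        Q=P[(P[:,2]>b)&(P[:,2]<b+.02)]
        print("slice",b,len(Q),cv2.minAreaRect((Q[:,:2]*1000).astype(np.float32)))
Q=P[abs(P[:,2]-hi)<.005];print("bodytop",len(Q),cv2.minAreaRect((Q[:,:2]*1000).astype(np.float32)))
E
python3 look.py side2 0.196
```

```text
[0.49701912 0.21254963 0.19995077] [[-7.18377559e-01  6.95653025e-01 -7.42807017e-04]
 [ 6.95653341e-01  7.18377580e-01 -2.85862032e-04]
 [ 3.34755120e-04 -7.22093052e-04 -9.99999683e-01]] 5.8667 [-0.21407767  0.64798209 -4.02388107] [-0.0924946  -0.01507954 -0.05036043] [ 1.57158952e+01  3.87716179e+00  1.05551055e+02 -4.49300928e-03
  7.06171887e+01 -3.02033128e+01] 0.06084294608906585
slice 0.14600000000000002 343 ((476.5220947265625, 197.60491943359375), (50.350765228271484, 97.04286193847656), 37.118324279785156)
slice 0.171 401 ((495.59259033203125, 210.704345703125), (69.59785461425781, 69.96639251708984), 80.06182098388672)
bodytop 286 ((495.3689270019531, 210.0713653564453), (65.1142578125, 68.22581481933594), 78.35800170898438)
```

View pics/side2.png

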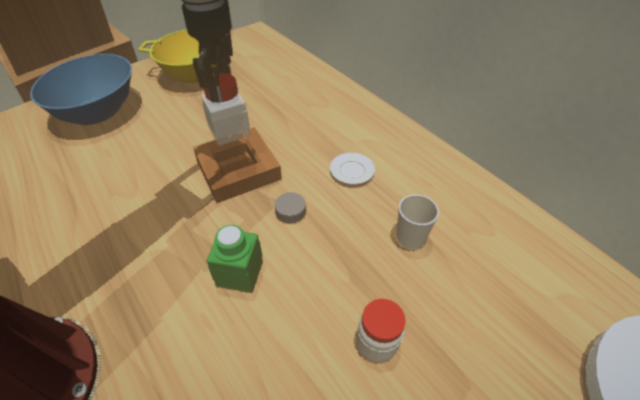

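The jar hangs upright over the block (225,115), at yaw -10° against the block's -9.5°. I'll shift it by about 2 mm and lower it.

>>> apply_moves --pt "-0.2 1.9 10 0" --pt "0 0 15 0" --pt "0 0 15 0" --pt "0 0 10 0" --pt "0 0 5 0"

```text
time_s: 6.28
position: [0.4973, 0.2134, 0.1427]
ee_rot: [[-0.718, 0.697, -0.004], [0.697, 0.718, -0.001], [0.002, -0.004, -1.0]]
ft_force: [-1.4, 1.0, -3.7]
grip_width: 0.0608
grip_force: 66.4
```

>>> apply_moves --pt "0 0 5 0" --pt "0 0 4 0" --pt "0 0 4 0" --pt "0 0 4 0" --pt "0 0 0 0"

```text
time_s: 6.7
position: [0.4993, 0.2139, 0.1285]
ee_rot: [[-0.717, 0.697, 0.001], [0.697, 0.717, -0.0], [-0.001, 0.001, -1.0]]
ft_force: [1.0, -0.2, -3.6]
grip_width: 0.0607
grip_force: 66.5
```

>>> apply_moves --pt "0 0 3 0" --pt "0 0 3 0" --pt "0 0 3 0" --pt "0 0 0 0"

```text
time_s: 7.03
position: [0.4985, 0.2138, 0.1187]
ee_rot: [[-0.717, 0.697, -0.001], [0.697, 0.717, -0.0], [0.0, -0.001, -1.0]]
ft_force: [0.3, -0.7, -3.6]
grip_width: 0.0606
grip_force: 66.8
```

>>> apply_moves --pt "0 0 3 0" --pt "0 0 3 0" --pt "0 0 3 0" --pt "0 0 0 0"

```text
time_s: 7.37
position: [0.4979, 0.2139, 0.109]
ee_rot: [[-0.717, 0.697, -0.002], [0.697, 0.717, -0.0], [0.001, -0.002, -1.0]]
ft_force: [0.0, -0.7, -4.4]
grip_width: 0.061
grip_force: 66.8
```

It's entering the well freely. I'll lower it slowly to contact.

>>> apply_moves --pt "0 0 2 0" --pt "0 0 2 0" --pt "0 0 2 0" --pt "0 0 0 0"

```text
time_s: 7.7
position: [0.4986, 0.2139, 0.1038]
ee_rot: [[-0.717, 0.697, -0.0], [0.697, 0.717, -0.0], [0.0, -0.0, -1.0]]
ft_force: [-0.0, -1.6, -4.7]
grip_width: 0.0607
grip_force: 66.8
```

>>> apply_moves --pt "0 0 1 0" --pt "0 0 1 0" --pt "0 0 0 0"

```text
time_s: 7.95
position: [0.4988, 0.2139, 0.1022]
ee_rot: [[-0.717, 0.697, -0.0], [0.697, 0.717, -0.0], [-0.0, -0.0, -1.0]]
ft_force: [-0.4, -2.3, -3.0]
grip_width: 0.0607
grip_force: 66.9
```

>>> apply_moves --pt "0 0 1 0" --pt "0 0 1 0" --pt "0 0 0 0"

```text
time_s: 8.2
position: [0.4991, 0.2138, 0.1021]
ee_rot: [[-0.717, 0.697, -0.0], [0.697, 0.717, -0.001], [-0.0, -0.001, -1.0]]
ft_force: [-4.2, -4.9, 6.4]
grip_width: 0.0605
grip_force: 67.9
```

```bash
python3 look.py side3 0.096
```

```text
[0.49911048 0.21380118 0.10210434] [[-7.17477274e-01  6.96581903e-01 -1.17507035e-04]
 [ 6.96581809e-01  7.17477064e-01 -6.68214608e-04]
 [-3.81157601e-04 -5.61282058e-04 -9.99999770e-01]] 8.25 [-4.79203265 -3.61352541  6.33116622] [-0.8613962   0.76986962  0.04165696] [ 1.58012193e+01  1.11088423e+01  1.09113901e+02 -4.05055287e-02
  5.97941669e+01 -3.00249854e+01] 0.06075653452564204
slice 0.046 276 ((479.647705078125, 198.31002807617188), (48.678184509277344, 97.82198333740234), 38.201072692871094)
slice 0.07100000000000001 295 ((481.52093505859375, 197.82275390625), (48.66627883911133, 93.26518249511719), 39.79850769042969)
bodytop 293 ((498.90814208984375, 213.0577392578125), (69.75171661376953, 70.02192687988281), 78.1478271484375)
```

The jar is seated: TCP is at 0.102 as predicted, with light downward contact. Now I'll unscrew it counterclockwise from above, which is negative roll, rising with the thread.

>>> apply_moves --pt "0 0 0 -0.06" --pt "0 0 0 -0.06" --pt "0 0 -0.1 -0.06" --pt "0 0 -0.1 -0.06" --pt "0 0 0 0"

```text
time_s: 8.67
position: [0.5005, 0.2137, 0.1024]
ee_rot: [[-0.863, 0.506, 0.003], [0.506, 0.863, -0.0], [-0.003, 0.001, -1.0]]
ft_force: [-1.4, -3.8, 6.5]
grip_width: 0.0608
grip_force: 67.8
```

```bash
cat > st.py <<'E'
from h import *
s=env.observe();R=s["ee_rot"]
print(s["time_s"],s["position"].round(4),"yaw",np.degrees(np.arctan2(R[1,0],R[0,0])).round(2),"F",s["ft_force"].round(1),"T",s["wrist_torque"].round(2),s["q"][5].round(1),s["grip_width"].round(4))
E
python3 st.py
```

```text
Traceback (most recent call last):
  File "st.py", line 3, in <module>
    print(s["time_s"],s["position"].round(4),"yaw",np.degrees(np.arctan2(R[1,0],R[0,0])).round(2),"F",s["ft_force"].round(1),"T",s["wrist_torque"].round(2),s["q"][5].round(1),s["grip_width"].round(4))
                                                                                                                                                                               ^^^^^^^^^^^^^^^^^^^^^
AttributeError: 'float' object has no attribute 'round'
```

```bash
sed -i 's/,s\["grip_width"\].round(4)//' st.py; python3 st.py
```

```text
8.6667 [0.5005 0.2137 0.1024] yaw 149.62 F [-1.4 -3.8  6.5] T [-0.74  0.32  0.04] -43.8
```

>>> apply_moves --pt "0 0 -0.1 -0.06" --pt "0 0 -0.1 -0.06" --pt "0 0 -0.1 -0.06" --pt "0 0 -0.1 -0.06" --pt "0 0 0 0"

```text
time_s: 9.08
position: [0.5001, 0.214, 0.1028]
ee_rot: [[-0.958, 0.287, 0.002], [0.287, 0.958, 0.0], [-0.002, 0.001, -1.0]]
ft_force: [-2.4, -3.9, 5.8]
grip_width: 0.0605
grip_force: 67.9
```

```bash
python3 st.py
```

```text
9.0833 [0.5001 0.214  0.1028] yaw 163.34 F [-2.4 -3.9  5.8] T [-0.62  0.42  0.06] -57.5
```

The vertical torque is suspiciously low, so I'll look before going on.

```bash
python3 - <<'E'
from h import *
d=env.get_image("side");a=d["image"][60:220,150:310];W=cloud(d)
e=env.get_image("top");b=e["image"][150:270,150:270]
o=cv2.imread("pics/side3.png")[60:220,150:310,::-1]
save(np.hstack([cv2.resize(i,(266,266),interpolation=cv2.INTER_CUBIC) for i in(o,a,b)]),"chk.png")
for n,W in(("side",W),("top",cloud(e))):
    P=W[np.hypot(W[...,0]-.499,W[...,1]-.2135)<.056]
    for z in(.055,.065,.075,.085,.094):
        Q=P[abs(P[:,2]-z)<.006]
        if len(Q)>5:print(n,z,len(Q),cv2.minAreaRect((Q[:,:2]*1000).astype(np.float32)))
E
```

```text
side 0.055 168 ((481.3824462890625, 196.50218200683594), (47.87006378173828, 95.6711654663086), 40.500587463378906)
side 0.065 165 ((481.39013671875, 196.00439453125), (48.83216094970703, 95.75375366210938), 41.62974166870117)
side 0.075 180 ((481.69708251953125, 197.19674682617188), (48.613868713378906, 95.52552032470703), 39.010189056396484)
side 0.085 178 ((482.35943603515625, 197.6609344482422), (48.39645004272461, 92.50311279296875), 40.562808990478516)
side 0.094 324 ((499.42913818359375, 210.75762939453125), (68.61012268066406, 71.1155014038086), 80.332763671875)
top 0.055 20 ((487.4081726074219, 184.19924926757812), (28.156457901000977, 76.51133728027344), 57.246341705322266)
top 0.065 22 ((485.8456115722656, 185.9329833984375), (32.41409683227539, 78.98180389404297), 53.32090759277344)
top 0.075 31 ((486.0035095214844, 186.54214477539062), (32.28488540649414, 78.0867691040039), 54.07939529418945)
top 0.085 29 ((487.79144287109375, 185.81739807128906), (29.10128402709961, 75.13513946533203), 58.68563461303711)
top 0.094 173 ((496.1095886230469, 198.05996704101562), (37.44670867919922, 70.25834655761719), 83.28311157226562)
```

View pics/chk.png

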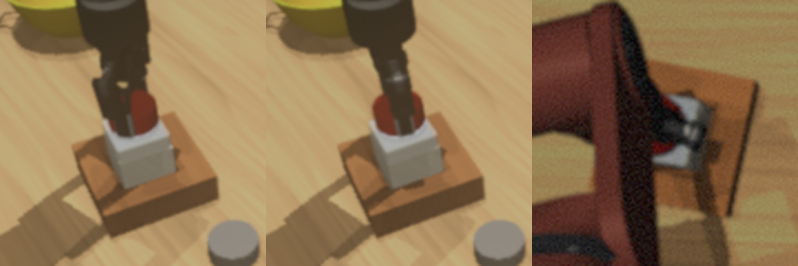

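The jar stays square in the well (side view about yaw 80°) while the tool has turned 27°. The tool has risen 0.7 mm with its force unchanged, so the cap is climbing. I'll continue and read the torque while it moves.

>>> apply_moves --pt "0 0 -0.1 -0.06" --pt "0 0 -0.1 -0.06" --pt "0 0 -0.1 -0.06"

```text
time_s: 9.43
position: [0.5, 0.2141, 0.1031]
ee_rot: [[-0.994, 0.11, 0.002], [0.11, 0.994, 0.001], [-0.002, 0.001, -1.0]]
ft_force: [-2.6, -3.9, 6.7]
grip_width: 0.0608
grip_force: 67.8
```

```bash
python3 st.py
```

```text
9.4333 [0.5    0.2141 0.1031] yaw 173.67 F [-2.6 -3.9  6.7] T [-0.73  0.39 -0.25] -67.9
```

>>> apply_moves --pt "0 0 -0.1 -0.06" --pt "0 0 -0.1 -0.06"

```text
time_s: 9.6
position: [0.5, 0.2142, 0.1033]
ee_rot: [[-1.0, -0.01, 0.002], [-0.01, 1.0, 0.001], [-0.002, 0.001, -1.0]]
ft_force: [-3.2, -3.5, 6.0]
grip_width: 0.061
grip_force: 67.8
```

```bash
python3 st.py
```

```text
9.6 [0.5    0.2142 0.1033] yaw -179.44 F [-3.2 -3.5  6. ] T [-0.72  0.41 -0.28] -74.8
```

>>> apply_moves --pt "0 0 -0.1 -0.06" --pt "0 0 -0.1 -0.06"

```text
time_s: 9.77
position: [0.5, 0.2143, 0.1036]
ee_rot: [[-0.992, -0.13, 0.002], [-0.13, 0.992, 0.001], [-0.002, 0.0, -1.0]]
ft_force: [-2.1, -3.5, 6.6]
grip_width: 0.0605
grip_force: 67.9
```

```bash
python3 st.py
```

```text
9.7667 [0.5    0.2143 0.1036] yaw -172.55 F [-2.1 -3.5  6.6] T [-0.58  0.39 -0.12] -81.6
```

>>> apply_moves --pt "0 0 -0.1 -0.06" --pt "0 0 -0.1 -0.06"

```text
time_s: 9.93
position: [0.5001, 0.2144, 0.1037]
ee_rot: [[-0.969, -0.248, 0.003], [-0.248, 0.969, 0.001], [-0.003, 0.0, -1.0]]
ft_force: [-1.6, -3.6, 5.7]
grip_width: 0.061
grip_force: 67.8
```

```bash
python3 st.py
```

```text
9.9333 [0.5001 0.2144 0.1037] yaw -165.67 F [-1.6 -3.6  5.7] T [-0.56  0.35 -0.09] -88.5
```

Torque is fading at 58.5° of tool turn. I'll add a few degrees for the play in the well.

>>> apply_moves --pt "0 0 -0.1 -0.05" --pt "0 0 0 -0.05"

```text
time_s: 10.1
position: [0.5001, 0.2145, 0.1037]
ee_rot: [[-0.939, -0.343, 0.003], [-0.343, 0.939, 0.001], [-0.003, 0.0, -1.0]]
ft_force: [-1.9, -3.2, 5.4]
grip_width: 0.0606
grip_force: 67.8
```

```bash
python3 st.py
```

```text
10.1 [0.5001 0.2145 0.1037] yaw -159.97 F [-1.9 -3.2  5.4] T [-0.5   0.32 -0.1 ] -94.2
```

>>> apply_moves --pt "0 0 0 0" --pt "0 0 0 0"

```text
time_s: 10.27
position: [0.5002, 0.2145, 0.1037]
ee_rot: [[-0.94, -0.341, 0.003], [-0.341, 0.94, 0.001], [-0.003, -0.0, -1.0]]
ft_force: [-2.2, -2.8, 5.4]
grip_width: 0.0611
grip_force: 67.8
```

```bash
python3 st.py
```

```text
10.2667 [0.5002 0.2145 0.1037] yaw -160.07 F [-2.2 -2.8  5.4] T [-0.51  0.3   0.1 ] -94.1
```

>>> apply_moves --pt "0 0 -1 0" --pt "0 0 -1 0" --pt "0 0 -1 0" --pt "0 0 0 0"

```text
time_s: 10.6
position: [0.4992, 0.2143, 0.1051]
ee_rot: [[-0.94, -0.342, 0.001], [-0.342, 0.94, 0.001], [-0.001, 0.0, -1.0]]
ft_force: [1.2, -0.9, -0.1]
grip_width: 0.0606
grip_force: 67.2
```

```bash
python3 st.py
```

```text
10.6 [0.4992 0.2143 0.1051] yaw -160.02 F [ 1.2 -0.9 -0.1] T [-0.2  -0.23 -0.02] -94.2
```

>>> apply_moves --pt "0 0 -1 0" --pt "0 0 -1 0" --pt "0 0 -1 0" --pt "0 0 0 0"

```text
time_s: 10.93
position: [0.4989, 0.2141, 0.108]
ee_rot: [[-0.94, -0.342, 0.0], [-0.342, 0.94, 0.0], [-0.0, 0.0, -1.0]]
ft_force: [0.4, -0.0, -1.2]
grip_width: 0.0606
grip_force: 67.1
```

```bash
python3 st.py
```

```text
10.9333 [0.4989 0.2141 0.108 ] yaw -160.0 F [ 0.4 -0.  -1.2] T [-0.13 -0.14  0.01] -94.2
```

The force is -1.2 N against about -4 N with the whole jar, so the cap is off on its own. I'll keep lifting.

>>> apply_moves --pt "0 0 -2 0" --pt "0 0 -2 0" --pt "0 0 -2 0" --pt "0 0 0 0"

```text
time_s: 11.27
position: [0.4992, 0.214, 0.1146]
ee_rot: [[-0.94, -0.342, 0.001], [-0.342, 0.94, 0.0], [-0.001, -0.0, -1.0]]
ft_force: [0.2, -0.4, 0.6]
grip_width: 0.0606
grip_force: 67.1
```

```bash
python3 st.py
```

```text
11.2667 [0.4992 0.214  0.1146] yaw -159.99 F [ 0.2 -0.4  0.6] T [-0.16 -0.03 -0.06] -94.2
```

>>> apply_moves --pt "0 0 -4 0" --pt "0 0 -4 0" --pt "0 0 -4 0" --pt "0 0 -4 0" --pt "0 0 -2 0"

```text
time_s: 11.68
position: [0.4993, 0.2143, 0.1329]
ee_rot: [[-0.94, -0.342, 0.001], [-0.342, 0.94, 0.001], [-0.001, 0.0, -1.0]]
ft_force: [0.6, -0.5, 0.2]
grip_width: 0.0606
grip_force: 67.1
```

>>> apply_moves --pt "0 0 0 0" --pt "0 0 0 0" --pt "0 0 0 0" --pt "0 0 0 0" --pt "0 0 0 0"

```text
time_s: 12.1
position: [0.4986, 0.2139, 0.1316]
ee_rot: [[-0.94, -0.342, -0.001], [-0.342, 0.94, -0.0], [0.001, 0.0, -1.0]]
ft_force: [0.1, 0.1, -0.4]
grip_width: 0.0607
grip_force: 67.2
```

```bash
python3 st.py; python3 - <<'E'
from h import *
d=env.get_image("side");a=d["image"][70:210,160:300];W=cloud(d)
save(cv2.resize(a,(560,560),interpolation=cv2.INTER_CUBIC),"end.png")
P=W[np.hypot(W[...,0]-.499,W[...,1]-.2135)<.056];Q=P[abs(P[:,2]-.094)<.005]
print(len(Q),np.median(Q[:,2]),cv2.minAreaRect((Q[:,:2]*1000).astype(np.float32)))
im=d["image"].astype(int);m=(im[...,0]>90)&(im[...,1]<60)&(np.hypot(W[...,0]-.499,W[...,1]-.2135)<.05)&(W[...,2]<.17)
R=W[m];print("cap z",len(R),np.percentile(R[:,2],[2,98]))
E
```

```text
12.1 [0.4986 0.2139 0.1316] yaw -159.99 F [ 0.1  0.1 -0.4] T [-0.01  0.01  0.01] -94.2
308 0.09477302496727363 ((498.7362365722656, 210.87954711914062), (69.08394622802734, 71.01084899902344), 81.08760070800781)
cap z 486 [0.13807215 0.16038601]
```

View pics/end.png

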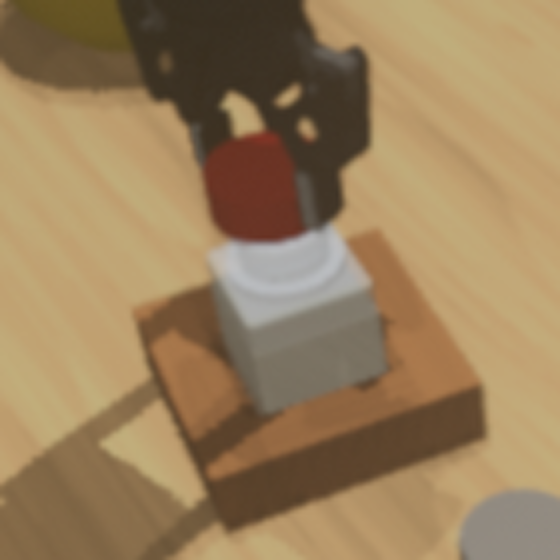

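The cap (250,190) is held at 0.134–0.160 m, clear above the mouth at 0.124. The open jar (295,320) stands square in the block with its body top at about 0.095. I'll hand it in.

```bash
python3 -c "
from cell import env
print(env.job_done())"
```

```text
the job is handed in; nothing more can be done
None
```

The job is handed in at about 12 s: the jar is seated in the block, its cap unscrewed with about 64° of tool turn and held about 10 mm above the open mouth; no verdict came back.

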